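Bolt the battery box shut past its spring catch

TASK

Bolt the battery box shut: press the long spring catch plate down with one fingertip and, keeping it held down, push the bolt by its upright tab with the other fingertip until it is fully home through the keeper on the lid. Then let go, so that the catch springs back up behind the bolt and locks it. Do this by touch alone: grip and lift nothing, keep the lid shut and leave the loose things where they are.

Things in the scene. Friction and masses are not known exactly. Their poses are not given: they have to be found in the camera images.
- box: black battery box with aluminium edges, fixed to the table, 300 (its x) by 260 (its y) by 75 mm high. Origin: centre of its underside; x points from the front deck to the hinged window lid at the rear (the way the bolt shoots home), y to the left, z up. The front half of its top (box x -150 to 8 mm) is a flat deck, 75 mm above the table, that carries the lock
- guide (a point): top centre of the guide staple that spans the bolt's rod on the deck, 24 mm high, 26 mm wide, 10 mm thick, at box x = -10 mm. A steel base plate 3 mm thick lies on the deck under the bolt, box x -145 to 5 mm, y -18 to 28 mm; nothing else stands to the front (box -x) of the tab
- bolt (a joint): how far the steel bolt has slid along box +x, m: 0 drawn back, 0.040 at its stop, fully home (rod through the lid's keeper). Starts at 0 to 0.002; about 2 N of friction, stays where left. With the catch up, a lug on it butts against the catch's tooth after about 3 mm; past 0.037 the tooth can rise behind the lug and locks it
- bolt_tab (a point): centre of the top edge of the bolt's upright steel thumb tab: 10 mm thick along box x, 36 mm wide along box y, from 4 to 45 mm above the deck. Drawn back it stands at box (-70, 0, 120) mm. Push its front face (5 mm to box -x). A 12 mm rod leads to the lid; a lug 13 to 20 mm above the deck reaches 30 mm to the right (box -y) and 20 mm ahead of the tab
- catch (a joint): how far the spring catch is pressed down, in m: 0 up (springs back by itself), 0.014 at its hard bottom stop. It frees the bolt from about 0.0065 down; the spring takes about 3 N to start and 8 N at the bottom
- catch_plate (a point): centre of the top face of the catch's long steel pressing plate, 100 mm along box x, 28 mm along box y, its middle 48 mm right (box -y) of the tab's. When up its top is 34 mm above the deck, at box (-75, -48, 109) mm; it sinks straight down 14 mm, pressed anywhere along its length, also by a fingertip that slides along it
- lid (a joint): opening angle of the window lid about its rear edge, rad: 0 shut. It starts shut
- motor: a loose small dark motor, 28 mm across and 32 mm tall with its shaft, standing upright on the box's deck to the left of the lock; origin at the centre of its underside
- screw_jar: a loose small clear jar with a black cap, 34 mm across and 42 mm tall, standing on the deck to the right of the lock; origin at the centre of its underside
- driver: a loose black-handled screwdriver, 170 mm long, lying on the table to the left of the box; leave alone
- pack: a loose grey battery pack, 105 x 35 x 30 mm, lying on the table to the right of the box; leave alone
- frame_arms: a loose black drone arm, 168 x 38 x 12 mm, lying on the table in front of the box; leave alone
- tape: a loose roll of tape, 90 mm across and 19 mm high, lying on the table to the right of the box; leave alone
- nut_dish: a loose small steel dish, 70 mm across and 22 mm high, on the table in front of the box; leave alone

How it is judged:
On the way, in this order (a step that is already met when the one before it is completed fails the run):
1. the fingers hold the catch down (at least 6 mm) while the bolt is still drawn back (value of joint catch above 0.006 m and value of joint bolt below 0.006 m and contact force between the fingers and catch above 0.5 N), for 0.1 s.
2. the bolt is on its way (10 to 22 mm), with the fingers touching both the catch, held down, and the bolt (value of joint bolt between 0.01 and 0.022 m and value of joint catch above 0.0055 m and contact force between the fingers and catch above 0.5 N and contact force between the fingers and bolt above 0.3 N).
3. the bolt is nearly home (24 to 36 mm), with the fingers still touching both (value of joint bolt between 0.024 and 0.036 m and value of joint catch above 0.0055 m and contact force between the fingers and catch above 0.5 N and contact force between the fingers and bolt above 0.3 N).
At the end, for the whole second after the job is handed in: the bolt is home (slid more than 36 mm of its 40 mm) and at rest, the catch has sprung back up (within 2 mm of its top), the lid is shut (under 0.03 rad) and every loose thing is within 30 mm of where it began (value of joint bolt above 0.036 m and value of joint catch below 0.002 m and value of joint lid below 0.03 rad and velocity of joint bolt below 0.005 m/s and distance of each of motor, screw_jar, driver, pack, frame_arms, tape, nut_dish from where it was at the start of the episode below 0.03 m); the robot touches nothing.
It fails at once if the lid is lifted (over 0.1 rad) (value of joint lid above 0.1 rad).
It fails at once if a loose thing is lifted, carried or knocked away (moved by more than 40 mm) (distance of any of motor, screw_jar, driver, pack, frame_arms, tape, nut_dish from where it was at the start of the episode above 0.04 m).
It also fails if it takes over 38 s, if anything falls off the work surface, if the arm or the gripper's body presses on something with over 40 N, if the wrist force passes 120 N, or if a joint passes its speed limit or range.

ROBOT

A 6-joint arm with a two-finger parallel gripper is mounted at the origin on the work surface. World frame = base frame: x ahead of the robot, y to its left, z up, the work surface at z = 0. Lengths are in m, angles in rad, forces in N, time in s.
With the tool pointing down it reaches from about 0.325 to 0.85 m from the base axis. Payload 15.5 kg.
Tool frame: the origin (TCP) lies between the finger pads; the fingertips stand 25 mm ahead of it and the grasp point (between the pads) lies 6 mm ahead of it (ctrl.nose_length is the distance from the TCP to the fingertips, in m); z points along the fingers, y is the line along which they close (so a half turn about z gives the same grasp; the last joint's range is limited). The gripper opens to 91 mm and grips with 3 to 60 N. Pads are 32 mm wide; open, the fingers measure 118 mm over their backs; the gripper's body (76 mm by 178 mm) begins 60 mm behind the grasp point.
Start: joints at [-1.405, 0.494, 1.345, -0, 1.302, -0.096], TCP at [0.162, -0.604, 0.239] pointing down, gripper open.
Joint ranges: [-2.91, 2.91], [-0.82, 2.16], [0.22, 2.67], [-1.22, 4.37], [0.12, 2.79], [-3.08, 3.08]. Speed limits (rad/s): [1.89, 1.89, 2.57, 3.01, 3.01, 3.01].

INTERFACE

Orientations are given as a rotation vector (axis times angle).
In Python, from bench import ctrl gives the robot as it stands. The module is installed in compiled form; this text tells all that it offers.
- The arm moves only by the tool send_rows, never from a script. Its arguments are lists of equal length, an entry for each row: "grip": the opening, from 0 (shut) to 1 (fully open); "dp": the shift along the tool's x, y, z in units of 30 mm (1.0 is 30 mm), a list of three; "rotation": the turn, a rotation vector about the tool's x, y, z in units of 6 degrees (1.0 is 6 degrees), a list of three. A call has 1 to 12 rows; each row shifts and turns the commanded pose from where the row before left it, along the tool's axes as they then stand; what a row does not reach is not made up. A row lasts 1/8 s, in which the tool goes at most 62.5 mm and 10.7 degrees, less where a joint would pass 70% of its speed; a pose out of reach is approached as far as the arm can. A call is refused whole if a number of a shift passes 1 or a number of a turn 1, either way. A call with a gripper value outside its range is refused whole. The fingers move at their own pace and stop on an object; "squeeze" is the grip in N (left out, the last holds). Time passes only in rows, so rows that do not move let the fingers close. It gives the time, the measured TCP pose, the force, the opening and the grip force at its end, in the units of the state.
- ctrl.get_state(): the state, without advancing time (a new reading comes with each control period).
- ctrl.camera(name): name is "scene" or "top" or "wrist"; returns the picture (480x640x3 uint8, red, green, blue); there is no depth.
- ctrl.camera_params(name): a dict with "fx", "fy", "cx", "cy" (pixels), "D" ([k1, k2, p1, p2, k3] as OpenCV has them; the pictures are not rectified), "T" (4x4, takes a point from camera to world coordinates). Camera axes: x right, y down, z forward; pixel columns grow to the right and rows downward; lengths in m; the calibration is good to about 2 mm. A picture is of the moment at which its call begins: read the wrist's pose just before it. camera_params takes no time and is no camera call; for the wrist camera it gives the pose at the moment of the call.
- ctrl.close_job(): hands the job in; it is judged then, once.
The state is a dict: "time_s": time; "q": joint angles; "joint_vel": joint speeds; "joint_efforts": joint torques, N m; "eef_pos": TCP position; "ee_rot": TCP orientation; "ft_force": force on the tool from outside, world axes, zero at the start; "moment": the same for the moment, N m; "finger_gap": finger opening in m; "grasp_force": force on a finger pad.
Only numpy, scipy, OpenCV 4.12 (cv2) and the standard library are available. Lean on these libraries where they do the work, as an engineer would, in place of code of your own. Each camera call takes 0.05 s, during which the arm holds its last target. There are 200 camera calls.

## Working session

There is one attempt and no reset: what is moved stays moved. The work goes in short steps, Python scripts to look and compute and a tool call to move; the robot and the scene stay as the last step left them, time stands still between calls to the robot, and variables do not carry over. Pictures are saved under pics/ and viewed, at most 10 in all, crops included, and the job is handed in when it is done.

Besides the shell and the picture viewer there is one more tool, called by a JSON object that holds its "fn" and its "kwargs", one argument or row to a line. send_rows: Moves the arm, as the interface text tells. Its arguments: {"type":"object","properties":{"grip":{"type":"array","items":{"type":"number"}},"dp":{"type":"array","items":{"type":"array","items":{"type":"number"}}},"rotation":{"type":"array","items":{"type":"array","items":{"type":"number"}}},"squeeze":{"type":"number"}},"required":["grip","dp","rotation"]}

```bash
mkdir -p pics
python3 - <<'E'
from bench import ctrl
import cv2
s=ctrl.get_state();print({k:s[k] for k in('time_s','eef_pos','ee_rot','finger_gap')},ctrl.nose_length)
for n in('top','scene'):
    im=ctrl.camera(n);cv2.imwrite(f'pics/{n}1.png',im[:,:,::-1]);p=ctrl.camera_params(n);print(n,p)
E
```

```text
{'time_s': 0.0, 'eef_pos': array([ 0.16169903, -0.60336475,  0.2383374 ]), 'ee_rot': array([-3.11352605e+00, -4.09906234e-01,  8.73145137e-05]), 'finger_gap': 0.09108271185528971} 0.025
top {'fx': 460.1613716887963, 'fy': 460.1613716887963, 'cx': 318.7922263689624, 'cy': 246.3691221853564, 'D': array([-0.06691067,  0.        ,  0.        ,  0.        ,  0.        ]), 'T': array([[-0.02371599, -0.99426868,  0.1042466 ,  0.49181852],
       [-0.99966491,  0.02250334, -0.01279343,  0.05016643],
       [ 0.01037421, -0.10451507, -0.99446919,  0.96453363],
       [ 0.        ,  0.        ,  0.        ,  1.        ]])}
scene {'fx': 579.9573730908736, 'fy': 579.9573730908736, 'cx': 321.26273047168206, 'cy': 236.03736772355012, 'D': array([0.0463628, 0.       , 0.       , 0.       , 0.       ]), 'T': array([[ 0.45871622,  0.49120268, -0.74047239,  1.26684388],
       [ 0.8883215 , -0.27370899,  0.36873879, -0.27602408],
       [-0.02154846, -0.82692401, -0.56190066,  0.6312557 ],
       [ 0.        ,  0.        ,  0.        ,  1.        ]])}
```

View pics/top1.png

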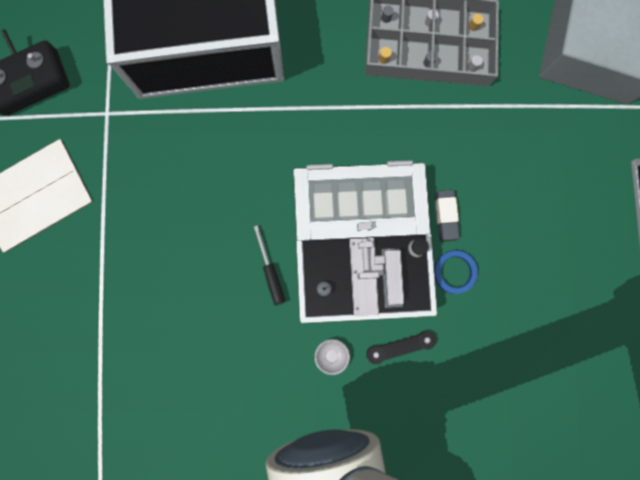

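View pics/scene1.png

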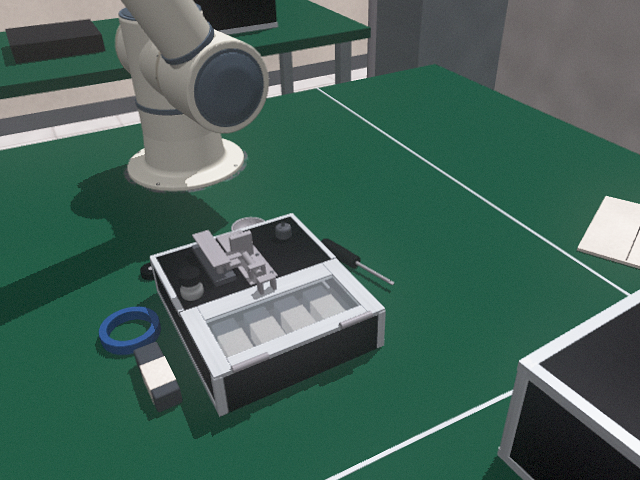

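The top view shows the box with corners at about (295,170), (427,165), (436,315) and (301,321). The tab is near (376,262), the catch plate at about (394,277), the motor at (324,289) and the jar at (418,248). The scene view confirms this layout and that the lid is shut. Next I'll zoom in on the box.

```bash
cat > h.py <<'E'
import numpy as np,cv2
from bench import ctrl
def ray(n,uv,z,p=None):
    p=p or ctrl.camera_params(n)
    K=np.array([[p['fx'],0,p['cx']],[0,p['fy'],p['cy']],[0,0,1]])
    u=cv2.undistortPoints(np.array(uv,float).reshape(-1,1,2),K,p['D'])[:,0]
    d=np.c_[u,np.ones(len(u))]@p['T'][:3,:3].T;o=p['T'][:3,3]
    return o+d*((z-o[2])/d[:,2])[:,None]
def proj(n,X,p=None):
    p=p or ctrl.camera_params(n)
    K=np.array([[p['fx'],0,p['cx']],[0,p['fy'],p['cy']],[0,0,1]])
    Ti=np.linalg.inv(p['T'])
    return cv2.projectPoints(np.array(X,float).reshape(-1,1,3),cv2.Rodrigues(Ti[:3,:3])[0],Ti[:3,3],K,p['D'])[0][:,0]
E
python3 - <<'E'
from h import *
im=cv2.imread('pics/top1.png')
c=im[150:335,280:450];cv2.imwrite('pics/c1.png',cv2.resize(c,None,fx=3.2,fy=3.2,interpolation=cv2.INTER_CUBIC))
g=cv2.cvtColor(im,cv2.COLOR_BGR2HSV)
m=((g[:,:,1]<80)&(g[:,:,2]>60)).astype(np.uint8)*255
m|=((g[:,:,2]<50)*255).astype(np.uint8)
m=cv2.morphologyEx(m,cv2.MORPH_OPEN,np.ones((5,5)))
cs,_=cv2.findContours(m,cv2.RETR_EXTERNAL,cv2.CHAIN_APPROX_NONE)
for k in cs:
    if cv2.contourArea(k)>8000 and cv2.pointPolygonTest(k,(365,240),False)>0:
        r=cv2.approxPolyDP(cv2.convexHull(k),5,True)[:,0];print(r.tolist());print(cv2.boxPoints(cv2.minAreaRect(k)))
        print(ray('top',r,.075).round(4))
E
```

```text
[[423, 162], [436, 315], [301, 323], [293, 169]]
[[291.24442 164.88779]
 [429.34915 157.98254]
 [437.27182 316.43643]
 [299.16708 323.34167]]
[[ 0.7498 -0.1735  0.075 ]
 [ 0.4468 -0.1843  0.075 ]
 [ 0.4384  0.0763  0.075 ]
 [ 0.7404  0.0862  0.075 ]]
```

View pics/c1.png

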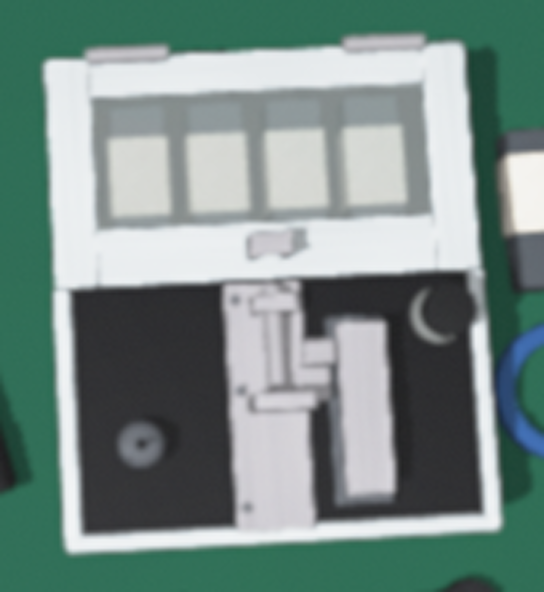

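The crop shows the tab's top edge at crop (250-317, 398), the catch plate at x 335-388, y 318-500, and the jar and motor well clear of the lock. I'll overlay the box model points to check the pose (yaw about 1.95°, centre about (0.593, -0.049)).

```bash
cat >> h.py <<'E'
yaw=np.radians(1.95);C=np.array([.5932,-.0488,0])
R=np.array([[np.cos(yaw),-np.sin(yaw),0],[np.sin(yaw),np.cos(yaw),0],[0,0,1]])
def b2w(P): return C+(np.array(P,float).reshape(-1,3)/1000)@R.T
def w2b(X): return ((np.array(X)-C)@R)*1000
def delta(bx,by,tipz):
    s=ctrl.get_state();Rt=cv2.Rodrigues(np.array(s['ee_rot']))[0]
    tgt=b2w([bx,by,0])[0];tgt[2]=tipz+.025
    d=Rt.T@(tgt-s['eef_pos'])
    Rd=R@np.diag([1,-1,-1.]);rv=cv2.Rodrigues(Rt.T@Rd)[0].ravel()
    print('t',s['time_s'],'tcp box',w2b(s['eef_pos']).round(1),'units',(d/.03).round(3),'rot units',(np.degrees(rv)/6).round(3),'F',np.round(s['ft_force'],1),'gap',s['finger_gap'])
E
cat > ov.py <<'E'
from h import *
P=[(-70,0,120)]+[(-75,y,120) for y in(-18,18)]+[(-65,y,120) for y in(-18,18)]+[(x,y,109) for x in(-125,-25) for y in(-34,-62)]+[(-150,y,75) for y in(-130,130)]+[(-145,28,78),(-145,-18,78),(-10,0,99)]
E
python3 - <<'E'
from ov import *
uv=proj('top',b2w(P))
im=cv2.resize(cv2.imread('pics/top1.png')[150:335,280:450],None,fx=3.2,fy=3.2,interpolation=cv2.INTER_CUBIC)
for u in uv: cv2.circle(im,tuple(np.int32((u-[280,150])*3.2+1.1)),2,(0,0,255),-1)
cv2.imwrite('pics/c2.png',im)
print(w2b(ray('top',[[280+441/3.2,150+312/3.2]],.117)),w2b(ray('top',[[280+141/3.2,150+443/3.2]],.10)))
delta(-102,-24,.15)
E
```

```text
[[-22.0868881  -95.48570915 117.        ]] [[-87.39428737  82.87829213 100.        ]]
t 0.1 tcp box [-450.1 -539.6  238.4] units [ 15.184 -14.118   2.131] rot units [-0.011  0.     2.175] F [ 0.3 -0.1 -0.5] gap 0.09124441681647139
```

View pics/c2.png

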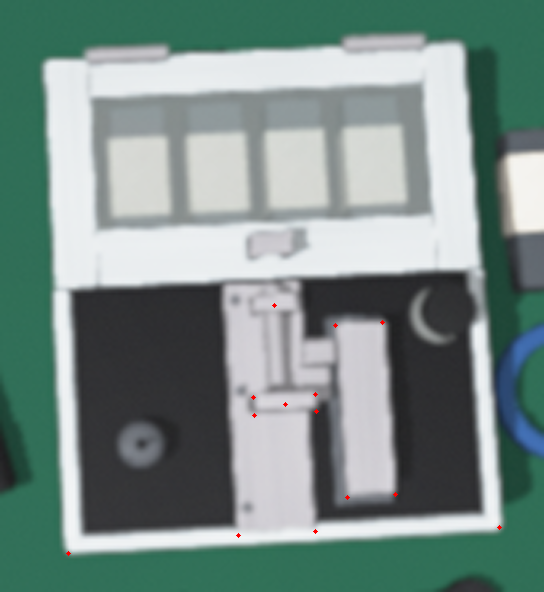

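The overlay matches to about 2 mm along box x, so I'm shifting the centre to x = 0.595 and moving.

```bash
sed -i 's/\.5932/.5950/' h.py
```

{"fn": "send_rows", "kwargs": {
  "grip": [0.44, 0.44, 0.44, 0.44, 0.44, 0.44, 0.44, 0.44, 0.44, 0.44, 0.44, 0.44],
  "dp": [
    [0, 0, 0],
    [0.5, -0.5, 0],
    [1, -1, 0],
    [1, -1, 0],
    [1, -1, 0],
    [1, -1, 0],
    [1, -1, 0],
    [1, -1, 0],
    [1, -1, 0],
    [1, -1, 0],
    [0.5, -0.5, 0],
    [0, 0, 0]
  ],
  "rotation": [
    [0, 0, 0.725],
    [0, 0, 0.725],
    [0, 0, 0.725],
    [0, 0, 0],
    [0, 0, 0],
    [0, 0, 0],
    [0, 0, 0],
    [0, 0, 0],
    [0, 0, 0],
    [0, 0, 0],
    [0, 0, 0],
    [0, 0, 0]
  ]
}}

```text
time_s: 1.6
eef_pos: [0.418, -0.3195, 0.2387]
ee_rot: [-3.141, -0.057, 0.0]
ft_force: [-0.5, -0.9, -0.8]
finger_gap: 0.0404
grasp_force: 0.0
```

```bash
python3 -c "
from h import *
delta(-102,-24,.15)"
```

```text
t 1.6 tcp box [-186.1 -264.6  238.7] units [ 2.819 -8.012  2.127] rot units [-0.004  0.003  0.02 ] F [-0.5 -0.9 -0.8] gap 0.04035050517787218
```

{"fn": "send_rows", "kwargs": {
  "grip": [0.44, 0.44, 0.44, 0.44, 0.44, 0.44, 0.44, 0.44, 0.44, 0.44, 0.44, 0.44],
  "dp": [
    [0.32, -0.5, 0],
    [0.5, -1, 0],
    [0.5, -1, 0],
    [0.5, -1, 0],
    [0.5, -1, 0],
    [0.5, -1, 0],
    [0, -1, 0],
    [0, -1, 0],
    [0, -0.5, 0.4],
    [0, 0, 0.8],
    [0, 0, 0.6],
    [0, 0, 0]
  ],
  "rotation": [
    [0, 0, 0],
    [0, 0, 0],
    [0, 0, 0],
    [0, 0, 0],
    [0, 0, 0],
    [0, 0, 0],
    [0, 0, 0],
    [0, 0, 0],
    [0, 0, 0],
    [0, 0, 0],
    [0, 0, 0],
    [0, 0, 0]
  ]
}}

```text
time_s: 3.1
eef_pos: [0.4929, -0.078, 0.1834]
ee_rot: [-3.14, -0.052, 0.005]
ft_force: [-0.0, 0.4, 1.3]
finger_gap: 0.0402
grasp_force: 0.0
```

Run:
```python
from ov import *
delta(-102,-24,.097)
p=ctrl.camera_params('wrist');im=ctrl.camera('wrist')[:,:,::-1].copy()
print(p['T'].round(3).tolist())
cv2.imwrite('pics/w0.png',im)
for u in proj('wrist',b2w(P),p):
    if abs(u).max()<2000: cv2.circle(im,tuple(np.int32(u)),3,(0,0,255),-1)
cv2.imwrite('pics/w1.png',im)
s=ctrl.camera('scene')[180:330,130:330,::-1];cv2.imwrite('pics/s2.png',cv2.resize(s,None,fx=4,fy=4,interpolation=cv2.INTER_CUBIC))
```

```text
t 3.1 tcp box [-103.   -25.7  183.4] units [ 0.039 -0.054  2.047] rot units [-0.008  0.027 -0.006] F [-0.   0.4  1.3] gap 0.040154343368721306
[[0.033, -0.959, -0.281, 0.572], [-0.999, -0.032, -0.009, -0.076], [-0.0, 0.281, -0.96, 0.329], [0.0, 0.0, 0.0, 1.0]]
```

View pics/w1.png

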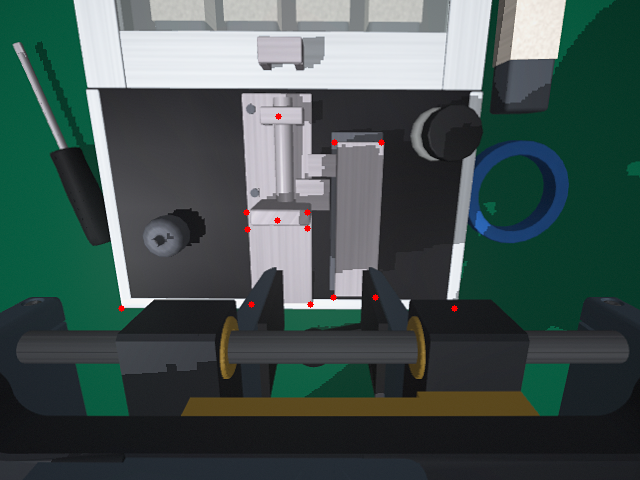

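View pics/s2.png

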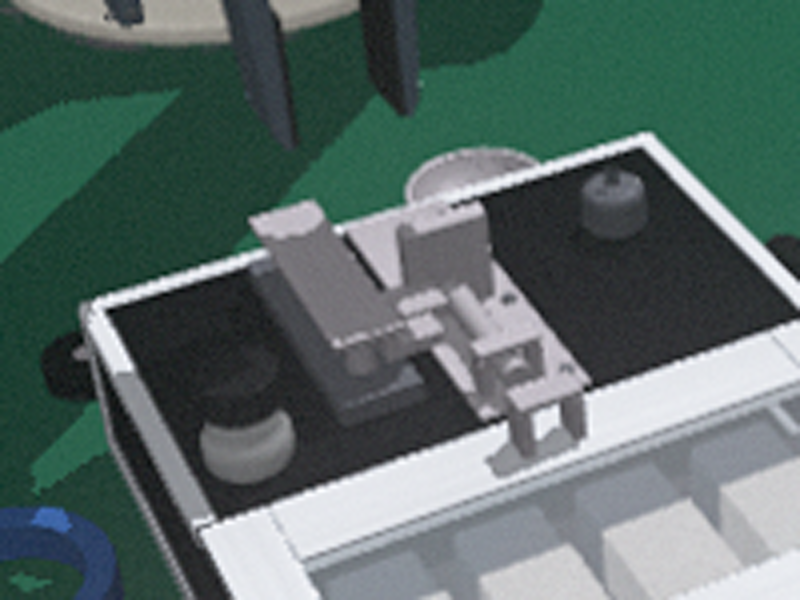

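Wrist view: the tab top is at about (280,216), and the plate runs from (358,142) to (358,297), within about 3 mm of the model. The scene view shows the fingertips behind the tab, over the plate line. I'll press down now.

{"fn": "send_rows", "kwargs": {
  "grip": [0.44, 0.44, 0.44, 0.44, 0.44, 0.44, 0.44, 0.44, 0.44, 0.44, 0.44, 0.44],
  "dp": [
    [0, -0.05, 0.4],
    [0, 0, 0.5],
    [0, 0, 0.4],
    [0, 0, 0.15],
    [0, 0, 0.1],
    [0, 0, 0.1],
    [0, 0, 0.1],
    [0, 0, 0.1],
    [0, 0, 0.1],
    [0, 0, 0.1],
    [0, 0, 0],
    [0, 0, 0]
  ],
  "rotation": [
    [0, 0, 0],
    [0, 0, 0],
    [0, 0, 0],
    [0, 0, 0],
    [0, 0, 0],
    [0, 0, 0],
    [0, 0, 0],
    [0, 0, 0],
    [0, 0, 0],
    [0, 0, 0],
    [0, 0, 0],
    [0, 0, 0]
  ]
}}

```text
time_s: 4.7
eef_pos: [0.494, -0.0764, 0.1235]
ee_rot: [3.141, 0.054, 0.001]
ft_force: [0.4, 0.8, 6.0]
finger_gap: 0.0401
grasp_force: 3.1
```

Run:
```python
from h import *
delta(-102,-24,.097)
print(ctrl.get_state()['moment'])
s=ctrl.camera('scene')[180:330,130:330,::-1];cv2.imwrite('pics/s3.png',cv2.resize(s,None,fx=4,fy=4,interpolation=cv2.INTER_CUBIC))
```

```text
t 4.7 tcp box [-101.9  -24.1  123.5] units [-0.002 -0.004  0.048] rot units [ 0.002 -0.003  0.001] F [0.4 0.8 6. ] gap 0.04011448209280447
[-0.08506305  0.15931833  0.02652441]
```

View pics/s3.png

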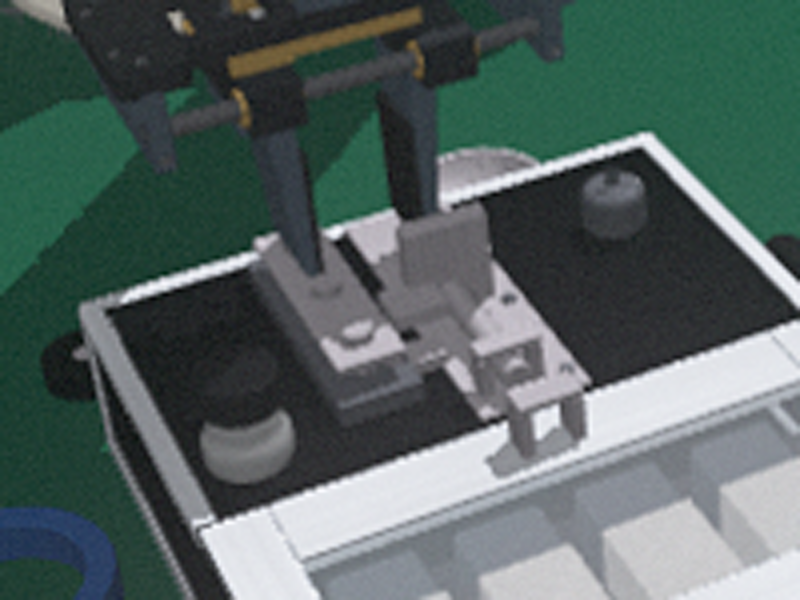

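The plate is pressed about 10 mm (6 N) with the bolt still drawn back. I'll push the bolt now.

{"fn": "send_rows", "kwargs": {
  "grip": [0.44, 0.44, 0.44, 0.44, 0.44, 0.44, 0.44, 0.44, 0.44, 0.44, 0.44, 0.44],
  "dp": [
    [0, 0, 0.05],
    [0.15, 0, 0],
    [0.15, 0, 0],
    [0.15, 0, 0],
    [0.15, 0, 0],
    [0.15, 0, 0],
    [0.15, 0, 0],
    [0.15, 0, 0],
    [0.15, 0, 0],
    [0.15, 0, 0],
    [0.1, 0, 0],
    [0, 0, 0]
  ],
  "rotation": [
    [0, 0, 0],
    [0, 0, 0],
    [0, 0, 0],
    [0, 0, 0],
    [0, 0, 0],
    [0, 0, 0],
    [0, 0, 0],
    [0, 0, 0],
    [0, 0, 0],
    [0, 0, 0],
    [0, 0, 0],
    [0, 0, 0]
  ]
}}

```text
time_s: 6.25
eef_pos: [0.5365, -0.0748, 0.1217]
ee_rot: [-3.141, -0.054, 0.003]
ft_force: [-4.2, -0.3, 6.9]
finger_gap: 0.0402
grasp_force: 3.7
```

Run:
```python
from h import *
delta(-51,-24,.097)
print(ctrl.get_state()['moment'])
s=ctrl.camera('scene')[180:330,130:330,::-1];cv2.imwrite('pics/s4.png',cv2.resize(s,None,fx=4,fy=4,interpolation=cv2.INTER_CUBIC))
```

```text
t 6.25 tcp box [-59.3 -24.  121.7] units [ 0.278 -0.    -0.01 ] rot units [-0.001  0.016  0.001] F [-4.2 -0.3  6.9] gap 0.04022482056259292
[-0.30769746  0.93508164 -0.10448562]
```

View pics/s4.png

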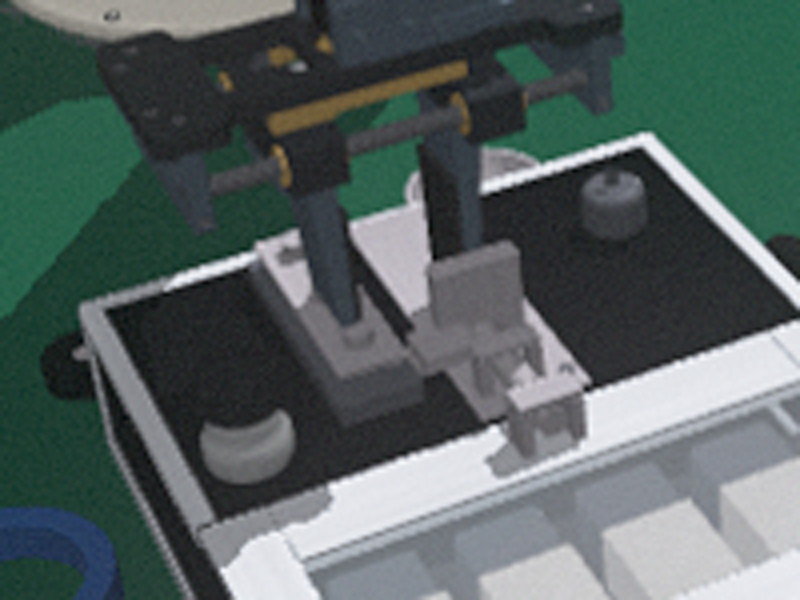

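The bolt is sliding, with about 4 N resistance. I'll keep going until the stop shows in the force.

{"fn": "send_rows", "kwargs": {
  "grip": [0.44, 0.44, 0.44],
  "dp": [
    [0.1, 0, 0],
    [0.1, 0, 0],
    [0, 0, 0]
  ],
  "rotation": [
    [0, 0, 0],
    [0, 0, 0],
    [0, 0, 0]
  ]
}}

```text
time_s: 6.68
eef_pos: [0.5425, -0.0746, 0.1217]
ee_rot: [-3.141, -0.054, 0.003]
ft_force: [-5.7, -0.9, 7.2]
finger_gap: 0.0404
grasp_force: 3.8
```

{"fn": "send_rows", "kwargs": {
  "grip": [0.44, 0.44],
  "dp": [
    [0.07, 0, 0],
    [0, 0, 0]
  ],
  "rotation": [
    [0, 0, 0],
    [0, 0, 0]
  ]
}}

```text
time_s: 6.92
eef_pos: [0.5442, -0.0745, 0.1217]
ee_rot: [-3.141, -0.054, 0.004]
ft_force: [-7.8, -2.1, 6.7]
finger_gap: 0.04
grasp_force: 5.5
```

{"fn": "send_rows", "kwargs": {
  "grip": [0.44, 0.44],
  "dp": [
    [0.07, 0, 0],
    [0, 0, 0]
  ],
  "rotation": [
    [0, 0, 0],
    [0, 0, 0]
  ]
}}

```text
time_s: 7.18
eef_pos: [0.5445, -0.0745, 0.1216]
ee_rot: [-3.141, -0.054, 0.009]
ft_force: [-18.7, -3.6, 16.8]
finger_gap: 0.04
grasp_force: 11.2
```

The force jumped to 19 N at box x ≈ -51, where the bolt stop is expected. I'll ease off slightly and lift straight up.

{"fn": "send_rows", "kwargs": {
  "grip": [0.44, 0.44, 0.44, 0.44, 0.44, 0.44, 0.44, 0.44, 0.44, 0.44],
  "dp": [
    [-0.05, 0, 0],
    [0, 0, -0.15],
    [0, 0, -0.3],
    [0, 0, -0.3],
    [0, 0, -0.5],
    [0, 0, -1],
    [0, 0, -1],
    [0, 0, -0.5],
    [0, 0, 0],
    [0, 0, 0]
  ],
  "rotation": [
    [0, 0, 0],
    [0, 0, 0],
    [0, 0, 0],
    [0, 0, 0],
    [0, 0, 0],
    [0, 0, 0],
    [0, 0, 0],
    [0, 0, 0],
    [0, 0, 0],
    [0, 0, 0]
  ]
}}

```text
time_s: 8.43
eef_pos: [0.5456, -0.0744, 0.2335]
ee_rot: [-3.141, -0.053, 0.002]
ft_force: [-0.5, 0.5, -0.5]
finger_gap: 0.0402
grasp_force: 0.0
```

Run:
```python
from h import *
delta(-51,-24,.097)
s=ctrl.camera('scene')[180:330,130:330,::-1];cv2.imwrite('pics/s5.png',cv2.resize(s,None,fx=4,fy=4,interpolation=cv2.INTER_CUBIC))
```

```text
t 8.425 tcp box [-50.3 -24.  233.5] units [-2.000e-02  3.000e-03  3.717e+00] rot units [-0.004  0.012 -0.   ] F [-0.5  0.5 -0.5] gap 0.04023524968586486
```

View pics/s5.png

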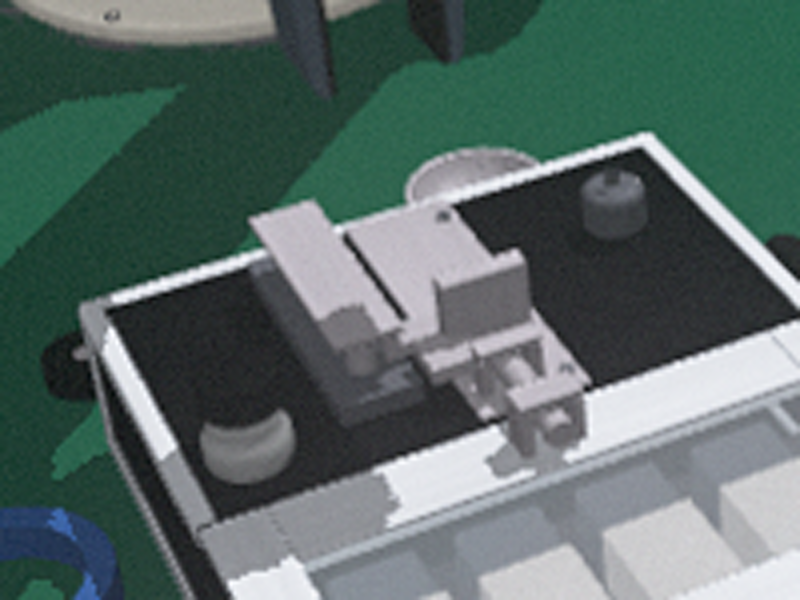

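The plate is back at its original height (corner at crop (250,215)), the rod is through the keeper at (560,425), and the loose things haven't moved. I'm handing it in.

```bash
python3 -c "
from bench import ctrl
print(ctrl.close_job())"
```

```text
the job is handed in; nothing more can be done
None
```

The bolt was pushed to its stop through the keeper, the catch sprang back up behind it, the lid stayed shut and nothing loose in view moved; I handed the job in at about 8.5 s, and no verdict was returned.

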